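Make room, lay the bottle in the kit case, shut the lid

TASK

Finish packing the manicure kit case: the amber remover bottle still has to go in. Push the tin and the handpiece that lie in the case out of the way, lay the bottle on its side on the floor of the case beside them so that nothing stands above the rim, and close the lid fully. The bottle is glass: do not drop it or let it topple, and leave everything else on the table where it is.

Things in the scene. Friction and masses are not known exactly. Their poses are not given: they have to be found in the camera images.
- case_floor (a point): Centre of the inner floor of the fixed, open, slate-grey kit case, 5 mm above the table. Case: 220 mm along its x, 160 mm along its y, 61 mm high outside; walls and floor 5 mm thick, so inside 210 (x) by 150 (y) by 56 mm deep. Axes are the case's, z up; the lid is hinged along the -y rim (robot's right-hand side, give or take the yaw).
- case_hinge (a point): Middle of the lid's hinge line, 84 mm to -y of the case centre and 61 mm above the table (rim height). The line runs along the case's x; this frame is parallel to the case's.
- lid (a joint): Angle of the rose lid, rad: 0 = shut flat on the rim, 1.57 = upright; starts at 1.7 to 1.93, leaning outward (to case -y); stop at 1.95. Stiff hinge (0.4 N m, plus the lid's weight of 2 N): it stays where it is left and must be pushed all the way down. Plate: 220 mm along the hinge, from 4 to 164 mm off the hinge line, inner face on that line.
- lid_edge (a point): Middle of the lid's free edge: 164 mm from the hinge line, half-way through the 6 mm thickness. Axes: x along the hinge, y from hinge to free edge, z out of the outer face (up when shut). Here a tab 50 mm wide juts 15 mm beyond the edge.
- bottle_center (a point): Centre (half-way up) of the amber remover bottle, upright on the table at first: square body 44 x 44 mm, 92 mm tall, short shoulders, white round cap 27 mm wide; 122 mm tall in all, so this point is 61 mm above its underside. z points to the cap, x and y are square to the flat sides. 0.14 to 0.28 kg. On its side it is 44 mm high.
- handpiece_center (a point): Middle of the straight barrel of the rose cordless electric-file handpiece, a round stick 138 mm long, lying loose on the case floor, roughly along the case's y; x runs along it to the nose. Barrel 27 mm thick, 38 mm either way of this point; behind it a dark end cap 28 mm thick with flats that keep it from rolling, to 61 mm behind; ahead a taper to the nose tip 77 mm ahead. It balances near here. 0.16 kg.
- tin_center (a point): Centre (half-way up) of a flat steel tin with a pale green top that lies loose in the case, 56 mm (its x) by 100 mm (its y) by 26 mm high, about 0.12 kg; roughly along the case's y. One of tin and handpiece lies near the case's -x end, the other near its middle, both a little askew, so that no lane wide enough for bottle and fingers is left until they are pushed together towards the -x end.
- cleanser: Round blue cleanser bottle with a black cap, to leave alone, 48 mm wide, 134 mm tall, loose, standing; origin under its centre.
- polish_red: Red polish bottle to leave alone, 34 mm wide, 78 mm tall with its black cap, origin under its centre.
- polish_plum: Plum polish bottle to leave alone, same size, origin under its centre.
- gel_tub: Small white gel tub with a pink lid to leave alone, 63 mm wide, 42 mm high, origin under its centre.
- file: Grey nail file lying flat, to leave alone, 178 x 28 x 6 mm, origin under its centre, x along it.
- dust_brush: Wooden dust brush lying flat, to leave alone, 160 mm long, 20 mm high, origin under its middle, x along it.

How it is judged:
At the end, for the whole second after the job is handed in: Lid shut (within 0.03 rad). Bottle (axis within 0.22 rad of level), handpiece and tin in the case, at rest (under 0.03 m/s): each listed point within 100 mm (case x) and 70 mm (case y) of the middle of the case floor and under 50 mm above it (x of bottle_center in the frame of case_floor between -0.1 and 0.1 m and y of bottle_center in the frame of case_floor between -0.07 and 0.07 m and z of bottle_center in the frame of case_floor between -0.005 and 0.05 m and x of handpiece_center in the frame of case_floor between -0.1 and 0.1 m and y of handpiece_center in the frame of case_floor between -0.07 and 0.07 m and z of handpiece_center in the frame of case_floor between -0.005 and 0.05 m and x of tin_center in the frame of case_floor between -0.1 and 0.1 m and y of tin_center in the frame of case_floor between -0.07 and 0.07 m and z of tin_center in the frame of case_floor between -0.005 and 0.05 m and angle between bottle_center's own z axis and vertical above 1.35 rad and value of joint lid below 0.03 rad and linear speed of each of bottle, handpiece, tin below 0.03 m/s); the robot touches nothing.
It fails at once if the bottle is dropped or topples (faster than 0.55 m/s or turning faster than 10 rad/s while not held) ((linear speed of bottle above 0.55 m/s or angular speed of bottle above 10 rad/s) and contact force between the fingers and bottle below 0.3 N).
It fails at once if the blue bottle, a polish, the gel tub, the file or the brush is moved more than 40 mm or tipped over (distance of any of cleanser, polish_red, polish_plum, gel_tub, file, dust_brush from where it was at the start of the episode above 0.04 m or angle between any of cleanser, polish_red, polish_plum, gel_tub's own z axis and vertical above 0.6 rad).
It also fails if it takes over 69 s, if anything falls off the work surface, if the arm or the gripper's body presses on something with over 40 N, if the wrist force passes 120 N, or if a joint passes its speed limit or range.

ROBOT

A 7-joint arm with a two-finger parallel gripper is mounted at the origin on the work surface. World frame = base frame: x ahead of the robot, y to its left, z up, the work surface at z = 0. Lengths are in m, angles in rad, forces in N, time in s.
With the tool pointing down it reaches from about 0.4 to 0.925 m from the base axis. Payload 4.1 kg.
Tool frame: the origin (TCP) lies at the very end of the fingers, on their centre line; the grasp point (between the pads) lies 19 mm behind it; z points along the fingers, y is the direction in which the jaws open and shut (so a half turn about z gives the same grasp; the last joint's range is limited). The gripper opens to 85 mm and grips with 20 to 120 N. Pads are 22 mm wide; open, the fingers measure 114 mm over their backs; the gripper's body (76 mm by 85 mm) begins 54 mm behind the grasp point. The pads swing forward as they close: fully open they stand 13 mm farther back than shut.
Start: joints at [1.052, 0.398, 0.045, 1.537, -0.019, 1.207, -0.051], TCP at [0.265, -0.594, 0.231] pointing down, gripper open.
Joint ranges: [-2.82, 2.82], [-0.49, 2.23], [-1.37, 1.46], [0, 2.46], [-1.36, 4.5], [0.23, 2], [-2.94, 2.94]. Speed limits (rad/s): [2.57, 2.57, 3.14, 3.14, 3.14, 3.14, 3.14].

INTERFACE

Orientations are given as a rotation vector (axis times angle).
In Python, from plant import bot gives the robot as it stands.
- The arm moves only by the tool play_rows, never from a script. Its arguments are lists of equal length, an entry for each row: "fingers": the closure in counts, from 0 (fully open) to 255 (shut); "translation": the shift along the tool's x, y, z in m, a list of three; "spin": the turn about the tool's z in degrees. A call has 1 to 8 rows; each row shifts and turns the commanded pose from where the row before left it, along the tool's axes as they then stand; what a row does not reach is not made up. A row lasts 1/10 s, in which the tool goes at most 50 mm and 8.59 degrees, less where a joint would pass 70% of its speed; a pose out of reach is approached as far as the arm can. A call is refused whole if a number of a shift passes 0.05 or a number of a turn 8.59, either way. A call with a gripper value outside its range is refused whole. The fingers move at their own pace and stop on an object; "force" is the grip in N (left out, the last holds). Time passes only in rows, so rows that do not move let the fingers close. It gives the time, the measured TCP pose, the force and the opening at its end, in the units of the state.
- bot.get_state(): the state, without advancing time (a new reading comes with each control period).
- bot.read_camera(name): name is "scene" or "top" or "wrist"; returns (picture, depth): 420x560x3 uint8, blue, green, red; 420x560 float32, m along the optical axis (not along the pixel's ray), 0 where there is no reading.
- bot.camera_params(name): a dict with "mtx" (3x3 intrinsics, pixels), "view" (4x4, takes a point from world to camera coordinates); the wrist camera has in their place "mount" (4x4, takes a point from camera to tool coordinates, whose origin is the TCP and whose axes are the flange's). Camera axes: x right, y up, looking along -z (the intrinsics and any distortion apply to the point x, -y, -z); pixel columns grow to the right and rows downward; lengths in m; the calibration is good to about 2 mm. A picture is of the moment at which its call begins: read the wrist's pose just before it. camera_params takes no time and is no camera call.
- bot.sign_off(): hands the job in, once; it reports no verdict.
Trained networks look in the newest picture that a camera, given by its name, has taken for a name from the list of things; names that differ only in an ending like _2 or _b are one class to them, and where a whole thing is asked for, a point or a joint stands for the part that bears it (a point fixed in the world has none). Each returns a list of dicts, best first, with "score" (0 to 1); they miss things now and then, are a little off and sometimes report something else, mostly with a low value. They report only what shows in the picture. A call takes as long as a camera call.
- bot.regions_of(thing, camera): "pixels" (420x560 bool, what is visible of it) and "extent" ([left, top, width, height] in pixels, round what is visible of it).
- bot.spot_point(thing, camera): "xy" ([column, row] in pixels: a listed point, or the origin of a listed thing).
The state is a dict: "clock": time; "joint_pos": joint angles; "joint_vel": joint speeds; "joint_efforts": joint torques, N m; "tool_pos": TCP position; "tcp_rot": TCP orientation; "wrist_force": force on the tool from outside, world axes, zero at the start; "moment": the same for the moment, N m; "grip_width": finger opening in m.
Only numpy, scipy, OpenCV 4.12 (cv2) and the standard library are available. Lean on these libraries where they do the work, as an engineer would, in place of code of your own. Each camera call takes 0.05 s, during which the arm holds its last target.

## Working session

There is one attempt and no reset: what is moved stays moved. The work goes in short steps, Python scripts to look and compute and a tool call to move; the robot and the scene stay as the last step left them, time stands still between calls to the robot, and variables do not carry over. Pictures are saved under pics/ and viewed, and the job is handed in when it is done.

Besides the shell and the picture viewer there is one more tool, called after ">>>" as name([rows], argument=value, ...), one row to a line, values as JSON. play_rows: Moves the arm, as the interface text tells. Its arguments: {"type":"object","properties":{"fingers":{"type":"array","items":{"type":"number"}},"translation":{"type":"array","items":{"type":"array","items":{"type":"number"}}},"spin":{"type":"array","items":{"type":"number"}},"force":{"type":"number"}},"required":["fingers","translation","spin"]}

```bash
ls; mkdir -p pics; cat > h.py <<'E'
import numpy as np,cv2
from scipy.spatial.transform import Rotation as R
from plant import bot
def snap(n,f):
    st=bot.get_state(); im,d=bot.read_camera(n); cv2.imwrite('pics/'+f,im); return st,im,d
def T(n,st=None):
    p=bot.camera_params(n)
    if 'view' in p: return np.array(p['mtx']),np.linalg.inv(np.array(p['view']))
    M=np.eye(4);M[:3,:3]=R.from_rotvec(st['tcp_rot']).as_matrix();M[:3,3]=st['tool_pos']
    return np.array(p['mtx']),M@np.array(p['mount'])
def cloud(K,C,d):
    v,u=np.mgrid[:d.shape[0],:d.shape[1]]
    x=(u-K[0,2])/K[0,0]*d;y=(v-K[1,2])/K[1,1]*d
    P=np.stack([x,-y,-d],-1)
    return P@C[:3,:3].T+C[:3,3]
E
python3 - <<'E'
from h import *
st=bot.get_state();print(st)
for n in('scene','top','wrist'):
    s,im,d=snap(n,n+'0.png'); np.save(n+'0.npy',d); p=bot.camera_params(n); print(n,p)
E
```

```text
pics
{'clock': 0.0, 'joint_pos': array([ 1.052011  ,  0.39919455,  0.04506118,  1.53784626, -0.01870049,
        1.20690211, -0.05068412]), 'joint_vel': array([-0.00057277,  0.00016028,  0.00108036, -0.00118373,  0.00051043,
        0.00162252,  0.00066905]), 'joint_efforts': array([-2.76546270e-04, -4.75128758e+01,  1.36455584e+00, -2.54215622e+01,
        1.15028681e-02,  9.77365708e-03, -8.30710263e-06]), 'tool_pos': array([ 0.26467051, -0.59299735,  0.23027738]), 'tcp_rot': array([-3.07080082e+00, -6.54339057e-01,  8.50063612e-04]), 'wrist_force': array([-0.14300707, -0.89957598,  0.13152548]), 'moment': array([ 0.03210212,  0.0248151 , -0.02082725]), 'grip_width': 0.08513346961615573}
scene {'mtx': array([[382.64992747,   0.        , 279.67754407],
       [  0.        , 382.64992747, 208.14090113],
       [  0.        ,   0.        ,   1.        ]]), 'view': array([[ 0.08340671,  0.9963914 , -0.0157323 ,  0.00979077],
       [-0.77418105,  0.07472991,  0.62853731,  0.42828967],
       [ 0.62744484, -0.04024458,  0.77762031, -1.33981051],
       [ 0.        ,  0.        ,  0.    
[... 262 characters left out ...]
   [ 0.98071317,  0.02139712,  0.19427774, -0.59310235],
       [-0.19485435,  0.02933014,  0.98039356, -1.01741601],
       [ 0.        ,  0.        ,  0.        ,  1.        ]])}
wrist {'mtx': array([[292.12608442,   0.        , 280.54343271],
       [  0.        , 292.12608442, 212.34697499],
       [  0.        ,   0.        ,   1.        ]]), 'mount': array([[ 3.44185086e-04,  9.62872430e-01,  2.69956600e-01,
         6.86203041e-02],
       [ 9.99999932e-01, -3.67954342e-04,  3.74431591e-05,
        -1.33068933e-04],
       [ 1.35384689e-04,  2.69956569e-01, -9.62872490e-01,
        -1.42486276e-01],
       [ 0.00000000e+00,  0.00000000e+00,  0.00000000e+00,
         1.00000000e+00]])}
```

View pics/scene0.png

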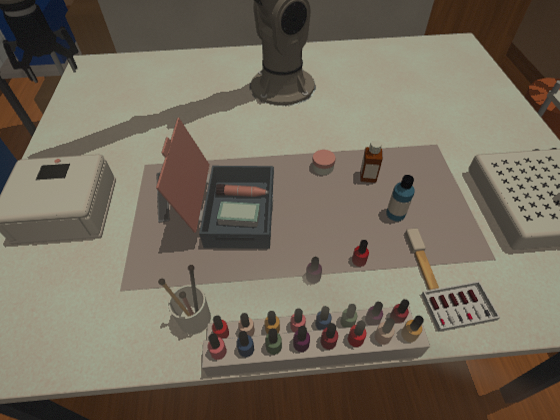

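View pics/top0.png

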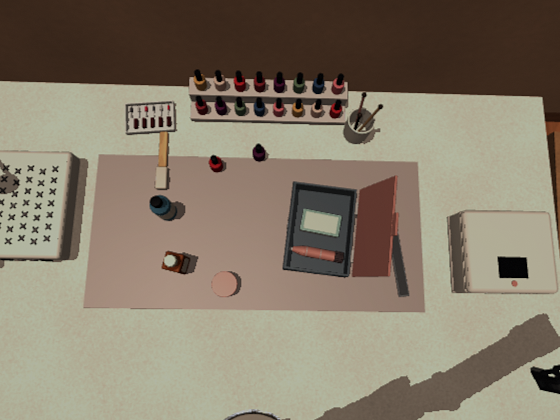

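View pics/wrist0.png

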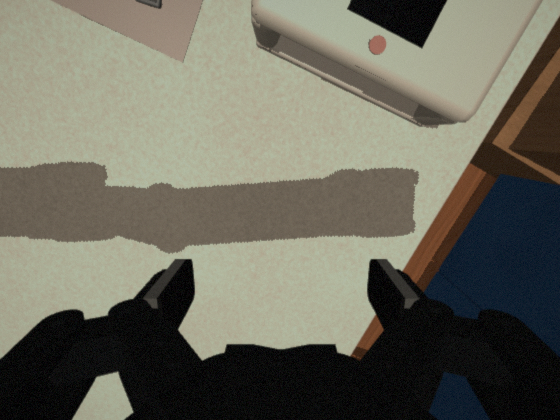

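The top picture shows the case at about (320,230), with the handpiece at (318,254) towards the robot and the tin at (320,222). The lid leans out on the right. The bottle is at (175,262), with the gel tub (225,284) and cleanser (163,207) near it. Next I'll measure them.

```bash
python3 - <<'E'
from h import *
names=['case_floor','case_hinge','lid_edge','bottle_center','handpiece_center','tin_center','cleanser','gel_tub','file','polish_red','dust_brush']
zs=dict(case_floor=.005,case_hinge=.061,bottle_center=.061,handpiece_center=.019,tin_center=.018,cleanser=0,gel_tub=0,file=0,polish_red=0,dust_brush=0)
C={}
for c in('top','scene'):
    K,M=T(c)
    for n in names:
        r=bot.spot_point(n,c)
        for q in r[:2]:
            u,v=q['xy']; ray=M[:3,:3]@np.array([(u-K[0,2])/K[0,0],-(v-K[1,2])/K[1,1],-1]);o=M[:3,3]
            p=o+ray*((zs[n]-o[2])/ray[2]) if n in zs else None
            print(c,n,round(q['score'],2),np.round(q['xy'],1),None if p is None else p.round(4))
for c in('top',):
    K,M=T(c);P=cloud(K,M,np.load(c+'0.npy'))
    def sh(n,zlo,zhi):
        r=bot.regions_of(n,c)
        if not r: print('no',n);return
        m=r[0]['pixels'];Q=P[m];Q=Q[(Q[:,2]>zlo)&(Q[:,2]<zhi)]
        a=cv2.minAreaRect((Q[:,:2]*1000).astype(np.float32));print(c,n,r[0]['score'],m.sum(),len(Q),np.percentile(Q[:,2],[5,50,95]).round(4),a)
    sh('tin_center',.026,.036);sh('handpiece_center',.01,.04);sh('bottle_center',.07,.1);sh('gel_tub',.03,.05);sh('file',-.01,.02);sh('cleanser',.05,.14)
    # rim
    x,y,z=P[...,0],P[...,1],P[...,2]
    m=(abs(z-.061)<.006)&(x>.4)&(x<.8)&(y>-.3)&(y<.1)
    Q=P[m];print(len(Q),Q.min(0),Q.max(0));print(cv2.minAreaRect((Q[:,:2]*1000).astype(np.float32)))
    cv2.imwrite('pics/rim.png',(m*255).astype(np.uint8))
    for k in [(222,320),(255,320),(300,100)]: print(P[k])
E
```

```text
top case_floor 0.65 [317.4 232.5] [ 0.5494 -0.1564  0.005 ]
top case_hinge 0.61 [354.8 231.7] [ 0.545  -0.2433  0.061 ]
top case_hinge 0.5 [393.9 223.4] [ 0.568  -0.3421  0.061 ]
top lid_edge 0.65 [393.  223.4] None
top lid_edge 0.19 [169.9 209.1] None
top bottle_center 0.79 [176.9 258.8] [0.4699 0.1915 0.061 ]
top handpiece_center 0.83 [321.7 252.8] [ 0.4952 -0.1658  0.019 ]
top tin_center 0.79 [319.6 221.1] [ 0.5775 -0.1607  0.018 ]
top cleanser 0.76 [167.4 211.2] [0.5985 0.2367 0.    ]
top gel_tub 0.91 [226.9 283.7] [0.414  0.0741 0.    ]
top file 0.7 [393.9 261. ] [ 0.4793 -0.3567  0.    ]
top polish_red 0.5 [216.9 165.5] [0.7262 0.1133 0.    ]
scene case_floor 0.73 [241.9 211.6] [ 0.5539 -0.1534  0.005 ]
scene case_hinge 0.63 [202.2 194.9] [ 0.5367 -0.246   0.061 ]
scene lid_edge 0.61 [168.3 151.2] None
scene lid_edge 0.41 [419.7 256.1] None
scene bottle_center 0.96 [373.4 162.2] [0.4657 0.2    0.061 ]
scene handpiece_center 0.76 [238.7 189.5] [ 0.4896 -0.1592  0.019 ]
scene tin_center 0.59 [239.4 217.8] [ 0.5836 -0.1591  0.018 ]
scene cleanser 0.84 [396.8 213.3] [0.5935 0.2407 
[... 670 characters left out ...]
1.4947509765625, 196.8145294189453), (44.572105407714844, 43.16731262207031), 76.98648071289062)
top gel_tub 0.78 519 515 [0.0392 0.0425 0.0458] ((412.26031494140625, 77.4163589477539), (59.02558898925781, 61.45817565917969), 45.096229553222656)
top file 0.86 590 586 [0.0031 0.0069 0.0102] ((467.02093505859375, -366.0182800292969), (154.84144592285156, 30.558488845825195), 7.559389114379883)
no cleanser
861 [ 0.4377694  -0.27294184  0.05503402] [0.79990428 0.01027376 0.06694408]
((605.7777099609375, -161.95758056640625), (352.4102783203125, 286.7212829589844), 10.174139976501465)
[ 0.57286906 -0.16014426  0.03096262]
[ 0.48832974 -0.15990264  0.03160187]
[ 0.36866602  0.38915624 -0.00079096]
```

```bash
python3 - <<'E'
import cv2
a=cv2.imread('pics/top0.png')[150:310,130:430]; a=cv2.resize(a,None,fx=2.6,fy=2.6,interpolation=cv2.INTER_CUBIC)
b=cv2.cvtColor(cv2.imread('pics/rim.png')[150:310,130:430],8)
cv2.imwrite('pics/topz.png',cv2.convertScaleAbs(a,alpha=1.8));cv2.imwrite('pics/rimz.png',b)
E
```

```text
Traceback (most recent call last):
cv2.error: OpenCV(4.12.0) /io/opencv/modules/imgproc/src/color.simd_helpers.hpp:92: error: (-15:Bad number of channels) in function 'cv::impl::{anonymous}::CvtHelper<VScn, VDcn, VDepth, sizePolicy>::CvtHelper(cv::InputArray, cv::OutputArray, int) [with VScn = cv::impl::{anonymous}::Set<1>; VDcn = cv::impl::{anonymous}::Set<3, 4>; VDepth = cv::impl::{anonymous}::Set<0, 2, 5>; cv::impl::{anonymous}::SizePolicy sizePolicy = cv::impl::<unnamed>::NONE; cv::InputArray = const cv::_InputArray&; cv::OutputArray = const cv::_OutputArray&]'
> Invalid number of channels in input image:
>     'VScn::contains(scn)'
> where
>     'scn' is 3
```

```bash
python3 - <<'E'
from h import *
from scipy.optimize import minimize
a=cv2.imread('pics/top0.png')[150:310,130:430]; a=cv2.resize(a,None,fx=2.6,fy=2.6,interpolation=cv2.INTER_CUBIC)
cv2.imwrite('pics/topz.png',cv2.convertScaleAbs(a,alpha=1.8))
K,M=T('top');P=cloud(K,M,np.load('top0.npy')).reshape(-1,3)
m=(abs(P[:,2]-.061)<.005)&(P[:,0]>.42)&(P[:,0]<.69)&(P[:,1]>-.26)&(P[:,1]<-.04)
Q=P[m][:,:2]
def cost(p,full=False):
    c,s=np.cos(p[2]),np.sin(p[2]);d=Q-p[:2];x=d@[c,s];y=d@[-s,c]
    # signed dist to midline rectangle 215x155
    qx=abs(x)-.1075;qy=abs(y)-.0775
    out=np.hypot(np.maximum(qx,0),np.maximum(qy,0));ins=np.maximum(qx,qy)
    r=np.where(ins<0,-ins,out)
    return r if full else np.sum(np.minimum(r,.012)**2)
best=min((minimize(cost,[.549,-.155,a0],method='Nelder-Mead',options=dict(xatol=1e-5,fatol=1e-9)) for a0 in(-.2,-.1,0,.1,.2)),key=lambda r:r.fun)
print(len(Q),best.x,best.fun,np.median(cost(best.x,True)),(cost(best.x,True)<.005).mean())
np.save('case.npy',best.x)
c,s=np.cos(best.x[2]),np.sin(best.x[2])
for n,p in dict(tin=(.5725,-.1601),hp=(.4915,-.162),bot=(.4615,.1968),tub=(.412,.0775)).items():
    d=np.array(p)-best.x[:2];print(n,d@[c,s],d@[-s,c])
# lid plane
r=bot.regions_of('lid','top')
for q in r[:1]:
    L=P.reshape(420,560,3)[q['pixels']];d=L[:,:2]-best.x[:2];y=d@[-s,c];z=L[:,2];k=z>.06;print(q['score'],len(L));
    A=np.arctan2(z-.061,y+.084);print('lid ang',np.percentile(A[k],[10,50,90]),z.max(),np.percentile(np.hypot(z-.061,y+.084)[k],[99]))
E
```

```text
774 [ 0.55387798 -0.15680633 -0.1093528 ] 0.004821860230881329 0.0016070819625897334 0.958656330749354
tin 0.018870243500897513 -0.0012416860325098152
hp -0.06143858205649139 -0.011970271101980985
bot -0.13041702328170626 0.3414125449009191
tub -0.1666015528859642 0.21742294929984227
0.87 3636
lid ang [1.86069637 1.87660595 1.89545423] 1.115075120212102 [0.17978759]
```

View pics/topz.png

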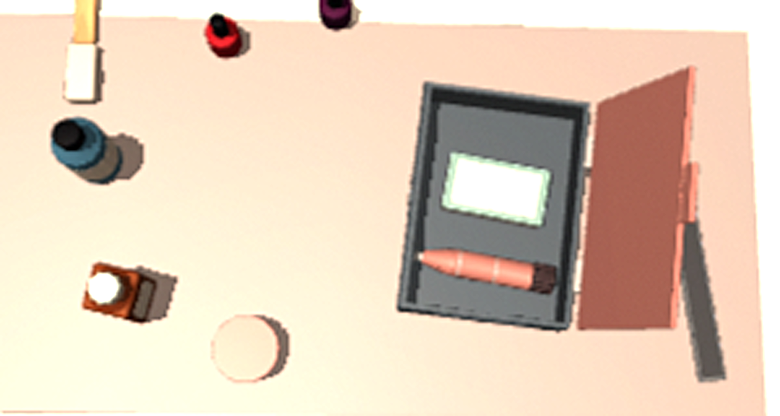

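The case centre is (0.554, -0.157) with yaw -6.3°. In the case frame the tin is at x +19 mm and the handpiece at x -61 mm, and the lid angle is about 1.88. The sizes match the given ones. Next I'll raise, spin and go above the push start.

```bash
cat >> h.py <<'E'
CX=np.load('case.npy')
def c2w(x,y):
    c,s=np.cos(CX[2]),np.sin(CX[2]);return CX[:2]+[c*x-s*y,s*x+c*y]
def w2c(p):
    c,s=np.cos(CX[2]),np.sin(CX[2]);d=np.array(p)[...,:2]-CX[:2];return np.stack([d@[c,s],d@[-s,c]],-1)
def ang(st):
    m=R.from_rotvec(st['tcp_rot']).as_matrix();return np.degrees(np.arctan2(m[1,0],m[0,0])),m
def go(x,y,z,a,case=True):
    "delta to a target; tool-x world angle a (deg); shift is in tool axes AFTER the spin"
    st=bot.get_state();a0,m=ang(st);p=np.array([*(c2w(x,y) if case else (x,y)),z])
    sp=-((a-a0+180)%360-180)
    d=p-st['tool_pos'];m2=m@R.from_euler('z',sp,degrees=True).as_matrix()
    print('t',round(st['clock'],2),'tool',st['tool_pos'].round(4),'case',w2c(st['tool_pos']).round(4),'ang',round(a0,2),'tilt',m[2].round(4),'F',st['wrist_force'].round(1),'w',round(st['grip_width'],4),'q',st['joint_pos'].round(2))
    print('spin',round(sp,2),'shift after spin',(m2.T@d).round(4),'before spin',(m.T@d).round(4))
CA=np.degrees(CX[2])
E
python3 -c "
from h import *
go(.08,-.001,.30,CA)"
```

```text
t 1.6 tool [ 0.265  -0.5936  0.2313] case [-0.2395 -0.4657] ang 24.06 tilt [ 0.e+00  1.e-04 -1.e+00] F [ 0.1 -0.9  0.3] w 0.085 q [ 1.05  0.4   0.05  1.54 -0.02  1.21 -0.05]
spin 30.32 shift after spin [ 0.3195 -0.4647 -0.0687] before spin [ 0.5104 -0.2398 -0.0687]
```

>>> play_rows([
  [0,0,-0.018],
  [0,0,-0.018],
  [0,0,-0.018],
  [0,0,-0.015],
  [0.024,-0.036,0],
  [0.024,-0.036,0],
  [0.024,-0.036,0],
  [0.024,-0.036,0],
], fingers=[75,75,75,75,75,75,75,75], spin=[7.58,7.58,7.58,7.58,0,0,0,0], force=25)

```text
clock: 2.4
tool_pos: [0.377, -0.4595, 0.3005]
tcp_rot: [3.137, -0.172, 0.001]
wrist_force: [1.2, -0.8, -0.6]
grip_width: 0.0603
```

>>> play_rows([
  [0.024,-0.036,0],
  [0.024,-0.036,0],
  [0.024,-0.036,0],
  [0.024,-0.036,0],
  [0.024,-0.036,0],
  [0.024,-0.036,0],
  [0.024,-0.036,0],
  [0,0,0],
], fingers=[75,75,75,75,75,75,75,75], spin=[0,0,0,0,0,0,0,0])

```text
clock: 3.2
tool_pos: [0.575, -0.2202, 0.3001]
tcp_rot: [-3.133, 0.152, -0.004]
wrist_force: [0.3, 1.1, -0.1]
grip_width: 0.0602
```

```bash
python3 -c "
from h import *
go(.08,-.001,.15,CA)
snap('wrist','w1.png')"
```

```text
t 3.2 tool [ 0.575  -0.2202  0.3001] case [ 0.028  -0.0607] ang -5.56 tilt [ 0.0021 -0.0052 -1.    ] F [ 0.3  1.1 -0.1] w 0.0602 q [ 0.38  0.3  -0.1   1.52  0.03  1.32 -1.39]
spin 0.7 shift after spin [ 0.0517 -0.0589  0.1505] before spin [ 0.0525 -0.0583  0.1505]
```

View pics/w1.png

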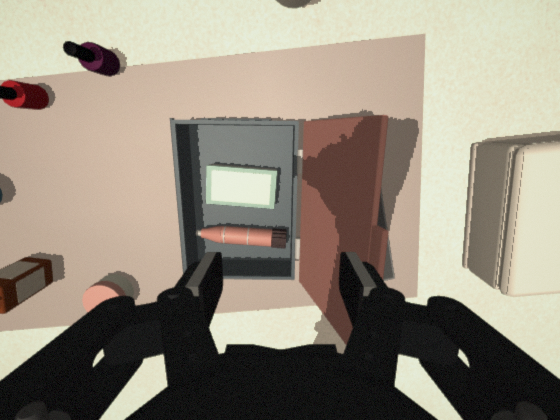

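The picture shows the tin at (242,186) and the handpiece at (242,236) in the case. The wide space above the tin is free. I'll move over it and check the fit from here.

>>> play_rows([
  [0.026,-0.029,0.03],
  [0.026,-0.029,0.03],
  [0,0,0.04],
  [0,0,0],
], fingers=[75,75,75,75], spin=[0.7,0,0,0])

```text
clock: 3.65
tool_pos: [0.6248, -0.1766, 0.194]
tcp_rot: [-3.135, 0.19, 0.019]
wrist_force: [-2.1, -1.0, -0.6]
grip_width: 0.0603
```

```bash
cat >> h.py <<'E'
from scipy.optimize import minimize
def fitcase(P,x0=None):
    P=P.reshape(-1,3);m=(abs(P[:,2]-.061)<.005)&(P[:,0]>.42)&(P[:,0]<.69)&(P[:,1]>-.26)&(P[:,1]<-.04)
    Q=P[m][:,:2]
    def cost(p,full=False):
        c,s=np.cos(p[2]),np.sin(p[2]);d=Q-p[:2];x=d@[c,s];y=d@[-s,c]
        qx=abs(x)-.1075;qy=abs(y)-.0775
        r=np.where(np.maximum(qx,qy)<0,-np.maximum(qx,qy),np.hypot(np.maximum(qx,0),np.maximum(qy,0)))
        return r if full else np.sum(np.minimum(r,.012)**2)
    b=minimize(cost,CX if x0 is None else x0,method='Nelder-Mead',options=dict(xatol=1e-5,fatol=1e-10))
    print('fit',len(Q),b.x.round(4),np.median(cost(b.x,True)));return b.x
E
python3 -c "
from h import *
go(.08,-.001,.10,CA)
st,im,d=snap('wrist','w2.png')
K,C=T('wrist',st);P=cloud(K,C,d);fitcase(P)
K,C=T('scene');im,d=bot.read_camera('scene');fitcase(cloud(K,C,d))
for n in('tin_center','handpiece_center'):
  r=bot.regions_of(n,'wrist')
  if r:
    Q=P[r[0]['pixels']];Q=Q[(Q[:,2]>.02)&(Q[:,2]<.04)];c=w2c(Q);print(n,len(Q),cv2.minAreaRect((c*1000).astype(np.float32)))
"
```

```text
t 3.65 tool [ 0.6248 -0.1766  0.194 ] case [ 0.0726 -0.0119] ang -6.92 tilt [-1.240e-02 -4.000e-04 -9.999e-01] F [-2.1 -1.  -0.6] w 0.0603 q [ 0.3   0.43 -0.12  1.57  0.06  1.16 -1.53]
spin -0.66 shift after spin [ 0.0085 -0.0109  0.0939] before spin [ 0.0084 -0.011   0.0939]
fit 2795 [ 0.5531 -0.1579 -0.1083] 0.0016721276390871537
fit 701 [ 0.5536 -0.1585 -0.1085] 0.0016443852390342906
tin_center 4345 ((18.239748001098633, -1.7444801330566406), (100.21581268310547, 56.7331428527832), 85.93931579589844)
handpiece_center 2025 ((-59.532249450683594, -2.1708297729492188), (130.20242309570312, 27.486753463745117), 87.67184448242188)
```

View pics/w2.png

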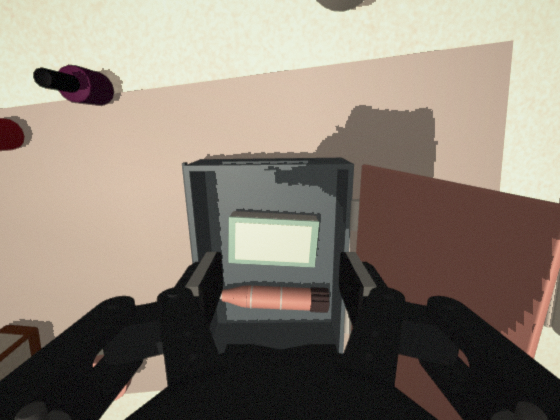

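```bash
python3 -c "
import numpy as np
np.save('case.npy',[.5535,-.158,-.1085])
from h import *
go(.08,-.001,.10,CA)"
```

```text
t 3.85 tool [ 0.6296 -0.1796  0.203 ] case [ 0.078  -0.0133] ang -7.14 tilt [ 0.0041  0.0017 -1.    ] F [-1.  -0.8  1. ] w 0.0602 q [ 0.3   0.43 -0.12  1.56  0.06  1.16 -1.53]
spin -0.92 shift after spin [ 0.0016 -0.0124  0.103 ] before spin [ 0.0014 -0.0125  0.103 ]
```

>>> play_rows([
  [0.001,-0.006,0.025],
  [0.001,-0.006,0.03],
  [0,0,0.03],
  [0,0,0.018],
  [0,0,0],
], fingers=[75,75,75,75,75], spin=[-0.9,0,0,0,0])

```text
clock: 4.35
tool_pos: [0.6311, -0.1666, 0.0968]
tcp_rot: [3.137, -0.169, -0.003]
wrist_force: [0.8, 0.3, 0.2]
grip_width: 0.0602
```

```bash
python3 -c "
from h import *
go(.08,-.001,.012,CA)
st,im,d=snap('wrist','w3.png')"
```

```text
t 4.35 tool [ 0.6311 -0.1666  0.0968] case [ 0.0781 -0.0001] ang -6.16 tilt [-2.e-03  6.e-04 -1.e+00] F [0.8 0.3 0.2] w 0.0602 q [ 0.28  0.53 -0.12  1.66  0.08  0.97 -1.55]
spin 0.06 shift after spin [0.0021 0.0008 0.0848] before spin [0.0021 0.0008 0.0848]
```

View pics/w3.png

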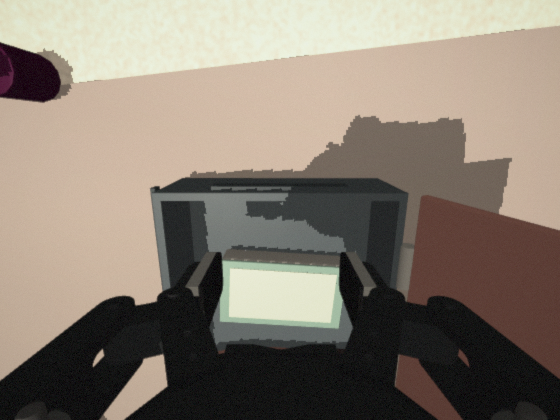

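Fingers are centred above the free strip; descending.

>>> play_rows([
  [0.002,0,0.025],
  [0,0,0.025],
  [0,0,0.02],
  [0,0,0.01],
  [0,0,0.003],
  [0,0,0],
], fingers=[75,75,75,75,75,75], spin=[0,0,0,0,0,0])

```text
clock: 5.0
tool_pos: [0.6354, -0.1662, 0.0158]
tcp_rot: [3.137, -0.167, 0.004]
wrist_force: [1.1, -0.4, 0.0]
grip_width: 0.06
```

```bash
python3 -c "
from h import *
go(.0,-.001,.013,CA)
st,im,d=snap('wrist','w4.png')"
```

```text
t 5.0 tool [ 0.6354 -0.1662  0.0158] case [0.0823 0.0008] ang -6.09 tilt [ 2.4e-03  5.0e-04 -1.0e+00] F [ 1.1 -0.4  0. ] w 0.06 q [ 0.27  0.63 -0.12  1.69  0.09  0.82 -1.56]
spin 0.13 shift after spin [-0.0823  0.0018  0.0026] before spin [-0.0823  0.0016  0.0026]
```

View pics/w4.png

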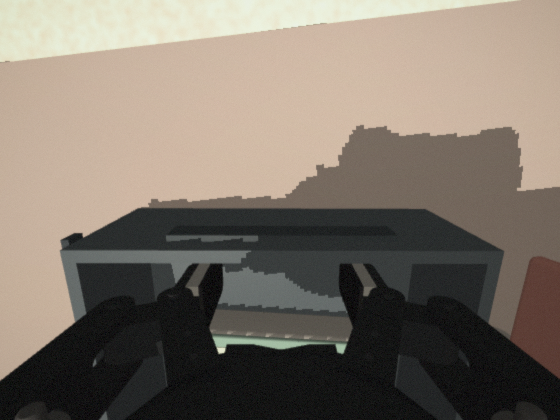

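Both fingers are in the case between the tin and the far wall. I'll push towards case -x.

>>> play_rows([
  [-0.012,0,0],
  [-0.008,0,0],
  [-0.008,0,0],
  [-0.008,0,0],
  [-0.008,0,0],
  [-0.008,0,0],
  [-0.008,0,0],
  [0,0,0],
], fingers=[75,75,75,75,75,75,75,75], spin=[0,0,0,0,0,0,0,0])

```text
clock: 5.85
tool_pos: [0.5727, -0.1593, 0.014]
tcp_rot: [3.137, -0.167, -0.004]
wrist_force: [-0.7, -0.7, 0.3]
grip_width: 0.0605
```

```bash
python3 -c "
from h import *
go(.0,-.001,.013,CA)
st,im,d=snap('top','t4.png')
cv2.imwrite('pics/t4z.png',cv2.resize(im[150:310,230:430],None,fx=3.5,fy=3.5))"
```

```text
t 5.85 tool [ 0.5727 -0.1593  0.014 ] case [0.0193 0.0008] ang -6.08 tilt [-2.3e-03  2.0e-04 -1.0e+00] F [-0.7 -0.7  0.3] w 0.0605 q [ 0.29  0.55 -0.12  1.85  0.09  0.75 -1.56]
spin 0.13 shift after spin [-0.0193  0.0018  0.0011] before spin [-0.0193  0.0018  0.0011]
```

View pics/t4z.png

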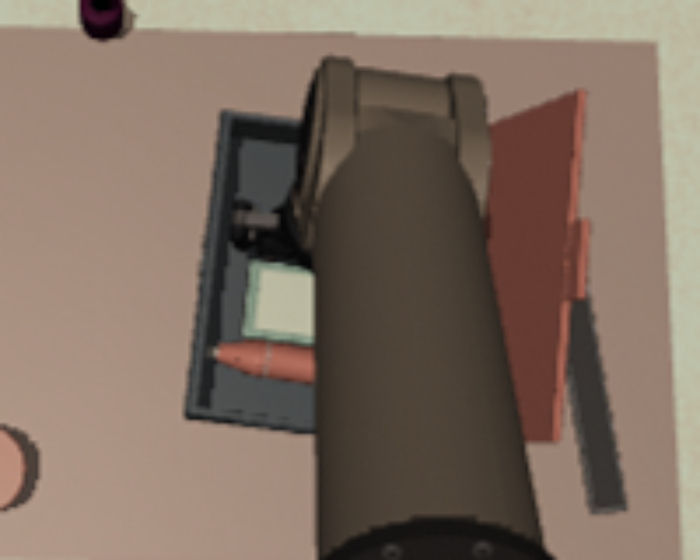

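>>> play_rows([
  [-0.006,0,0],
  [-0.006,0,0],
  [-0.006,0,0],
  [-0.005,0,0],
  [-0.002,0,0],
  [0,0,0],
], fingers=[75,75,75,75,75,75], spin=[0,0,0,0,0,0])

```text
clock: 6.5
tool_pos: [0.5489, -0.1567, 0.0142]
tcp_rot: [3.137, -0.166, -0.002]
wrist_force: [-0.4, 0.0, 1.0]
grip_width: 0.0603
```

```bash
python3 -c "
from h import *
go(.03,0,.013,CA)"
```

```text
t 6.5 tool [ 0.5489 -0.1567  0.0142] case [-0.0047  0.0008] ang -6.07 tilt [-1.2e-03  2.0e-04 -1.0e+00] F [-0.4  0.   1. ] w 0.0603 q [ 0.3   0.51 -0.12  1.91  0.09  0.72 -1.55]
spin 0.14 shift after spin [0.0347 0.0008 0.0012] before spin [0.0347 0.0009 0.0012]
```

>>> play_rows([
  [0.015,0,0],
  [0.015,0,0],
  [0,0,-0.04],
  [0,0,-0.05],
  [0,0,-0.05],
  [0,0,-0.05],
  [0,0,-0.02],
  [0,0,0],
], fingers=[75,75,75,75,75,0,0,0], spin=[0,0,0,-8.5,-8.5,-8.5,-8.5,-8.5])

```text
clock: 7.3
tool_pos: [0.5818, -0.1603, 0.2291]
tcp_rot: [2.977, 0.989, 0.01]
wrist_force: [0.4, -0.0, -0.1]
grip_width: 0.0855
```

```bash
python3 -c "
from h import *
st,im,d=snap('top','t5.png');K,C=T('top');P=cloud(K,C,d)
cv2.imwrite('pics/t5z.png',cv2.resize(im[150:310,130:430],None,fx=2.6,fy=2.6))
for n in('tin_center','handpiece_center'):
  r=bot.regions_of(n,'top')
  if r:
    Q=P[r[0]['pixels']];Q=Q[(Q[:,2]>.02)&(Q[:,2]<.04)];c=w2c(Q);print(n,len(Q),cv2.minAreaRect((c*1000).astype(np.float32)))
r=bot.regions_of('bottle_center','top');Q=P[r[0]['pixels']]
for lo,hi in((.02,.088),(.088,.1),(.11,.13)):
  q=Q[(Q[:,2]>lo)&(Q[:,2]<hi)];print(len(q),cv2.minAreaRect((q[:,:2]*1000).astype(np.float32)))
r=bot.regions_of('bottle_center','scene')
K,C=T('scene');im,d=bot.read_camera('scene');P=cloud(K,C,d);r=bot.regions_of('bottle_center','scene');Q=P[r[0]['pixels']]
for lo,hi in((.02,.088),(.088,.1),(.11,.13)):
  q=Q[(Q[:,2]>lo)&(Q[:,2]<hi)];print(len(q),cv2.minAreaRect((q[:,:2]*1000).astype(np.float32)))
go(.462,.197,.22,80,False)"
```

```text
tin_center 789 ((-45.24079132080078, 4.288623809814453), (62.03976821899414, 87.6529541015625), 0.6146408915519714)
handpiece_center 392 ((-84.3675308227539, 12.97420883178711), (108.40658569335938, 26.515127182006836), 89.21888732910156)
115 ((452.7437438964844, 189.88372802734375), (34.79194259643555, 51.90620803833008), 21.06428337097168)
204 ((462.0079040527344, 196.46817016601562), (43.22562789916992, 43.315765380859375), 77.09690856933594)
125 ((462.2528381347656, 196.4795379638672), (27.333908081054688, 27.582275390625), 0.39038315415382385)
305 ((469.9887390136719, -150.781005859375), (130.0030975341797, 31.939762115478516), 88.00862121582031)
0 ((0.0, 0.0), (0.0, 0.0), 0.0)
0 ((0.0, 0.0), (0.0, 0.0), 0.0)
t 7.65 tool [ 0.579  -0.1598  0.2233] case [0.0255 0.001 ] ang 36.34 tilt [-0.0014 -0.0015 -1.    ] F [-0.1  0.3  0.4] w 0.0853 q [ 0.42  0.33 -0.29  1.66  0.1   1.17 -0.82]
spin -43.66 shift after spin [ 0.331  -0.1771  0.0036] before spin [ 0.1172 -0.3567  0.0036]
```

View pics/t5z.png

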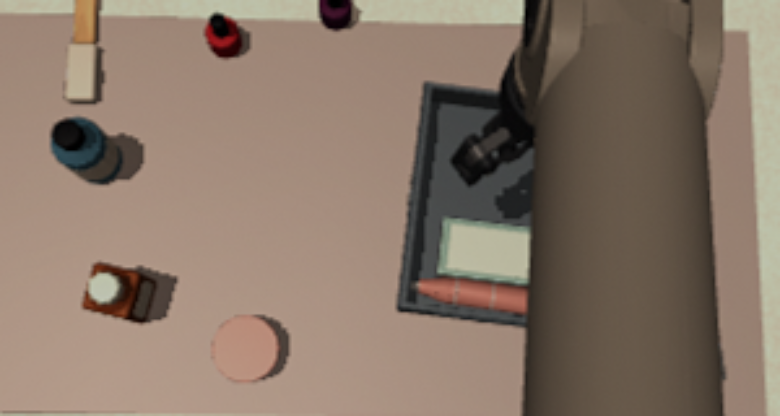

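Tin and handpiece are packed against the -x wall. Next I'll spin and go above the bottle at (0.462, 0.197), whose yaw is about 77°.

>>> play_rows([
  [0,0,0],
  [0,0,0],
  [0,0,0],
  [0,0,0],
  [0,0,0],
  [0.036,-0.022,0],
  [0.036,-0.022,0],
  [0.036,-0.022,0],
], fingers=[0,0,0,0,0,0,0,0], spin=[-8.1,-8.1,-8.1,-8.1,-8.1,0,0,0])

```text
clock: 8.45
tool_pos: [0.5388, -0.0385, 0.2236]
tcp_rot: [-2.461, -1.951, 0.001]
wrist_force: [0.5, 0.5, -0.3]
grip_width: 0.0856
```

>>> play_rows([
  [0.036,-0.022,0],
  [0.036,-0.022,0],
  [0.036,-0.022,0],
  [0.036,-0.022,0],
  [0.036,-0.022,0],
  [0,0,0],
], fingers=[0,0,0,0,0,0], spin=[0,0,0,0,0,0])

```text
clock: 9.05
tool_pos: [0.4704, 0.1675, 0.2245]
tcp_rot: [-2.448, -1.965, -0.002]
wrist_force: [-0.2, 0.7, 0.5]
grip_width: 0.0856
```

```bash
python3 -c "
from h import *
bot.read_camera('scene');bot.read_camera('scene')
go(.462,.197,.18,77,False)
st,im,d=snap('wrist','w6.png')
K,C=T('wrist',st);P=cloud(K,C,d);r=bot.regions_of('bottle_center','wrist')
Q=P[r[0]['pixels']]
for lo,hi in((.085,.1),(.11,.13)):
  q=Q[(Q[:,2]>lo)&(Q[:,2]<hi)];print(len(q),cv2.minAreaRect((q[:,:2]*1000).astype(np.float32)))
"
```

```text
t 9.15 tool [0.4727 0.1613 0.224 ] case [-0.1149  0.3086] ang 77.05 tilt [-7.e-04 -3.e-04 -1.e+00] F [ 0.4 -0.  -1.1] w 0.0851 q [ 0.14  0.17 -0.61  1.88  0.11  1.12 -0.74]
spin 0.05 shift after spin [ 0.0325 -0.0184  0.0439] before spin [ 0.0325 -0.0184  0.0439]
1233 ((461.1108093261719, 197.27464294433594), (42.61792755126953, 43.525238037109375), 77.20326232910156)
840 ((461.535888671875, 196.87777709960938), (27.530229568481445, 28.92997169494629), 41.345279693603516)
```

View pics/w6.png

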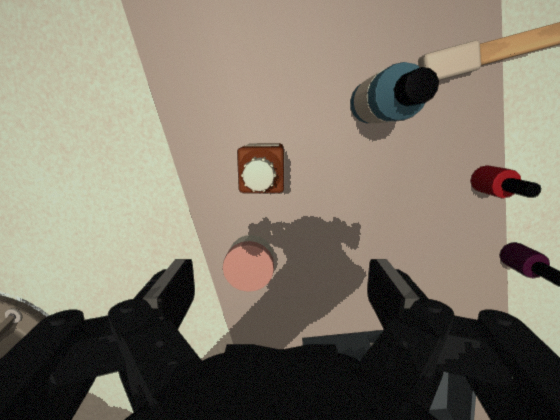

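Bottle (261,170 in the picture) is confirmed at (0.4615, 0.197), yaw 77°, with free space around it.

>>> play_rows([
  [0.016,-0.009,0],
  [0.016,-0.009,0.01],
  [0,0,0.03],
  [0,0,0.03],
  [0,0,0.01],
  [0,0,0],
], fingers=[0,0,0,0,0,0], spin=[0,0,0,0,0,0])

```text
clock: 9.85
tool_pos: [0.4624, 0.1939, 0.1428]
tcp_rot: [-2.461, -1.951, 0.006]
wrist_force: [-0.7, 0.0, -1.0]
grip_width: 0.0856
```

```bash
python3 -c "
from h import *
go(.4615,.197,.055,77,False)"
```

```text
t 9.85 tool [0.4624 0.1939 0.1428] case [-0.1286  0.34  ] ang 76.79 tilt [-0.0022 -0.003  -1.    ] F [-0.7  0.  -1. ] w 0.0856 q [ 0.06  0.27 -0.62  1.97  0.19  0.96 -0.89]
spin -0.21 shift after spin [ 0.003  -0.0013  0.0878] before spin [ 0.003  -0.0013  0.0878]
```

>>> play_rows([
  [0.002,-0.001,0.02],
  [0,0,0.025],
  [0,0,0.025],
  [0,0,0.015],
  [0,0,0.003],
  [0,0,0],
], fingers=[0,0,0,0,0,0], spin=[0,0,0,0,0,0])

```text
clock: 10.45
tool_pos: [0.4631, 0.198, 0.0569]
tcp_rot: [2.46, 1.953, 0.001]
wrist_force: [0.4, -0.4, 0.1]
grip_width: 0.0854
```

>>> play_rows([
  [0,0,0],
  [0,0,0],
  [0,0,0],
  [0,0,0],
  [0,0,0],
  [0,0,0],
  [0,0,0],
  [0,0,0],
], fingers=[60,90,105,120,135,160,180,200], spin=[0,0,0,0,0,0,0,0], force=40)

```text
clock: 11.25
tool_pos: [0.4623, 0.1981, 0.0568]
tcp_rot: [2.459, 1.954, -0.0]
wrist_force: [-1.8, -0.7, 5.5]
grip_width: 0.0433
```

```bash
python3 -c "
from h import *
go(.4615,.197,.055,77,False)
st,im,d=snap('scene','s7.png');cv2.imwrite('pics/s7z.png',cv2.resize(im[60:240,250:490],None,fx=3,fy=3))"
```

```text
t 11.25 tool [0.4623 0.1981 0.0568] case [-0.1292  0.3442] ang 76.94 tilt [-2.e-04  1.e-04 -1.e+00] F [-1.8 -0.7  5.5] w 0.0433 q [-0.01  0.4  -0.58  2.04  0.31  0.79 -1.  ]
spin -0.06 shift after spin [-0.0013 -0.0005  0.0018] before spin [-0.0013 -0.0005  0.0018]
```

View pics/s7z.png

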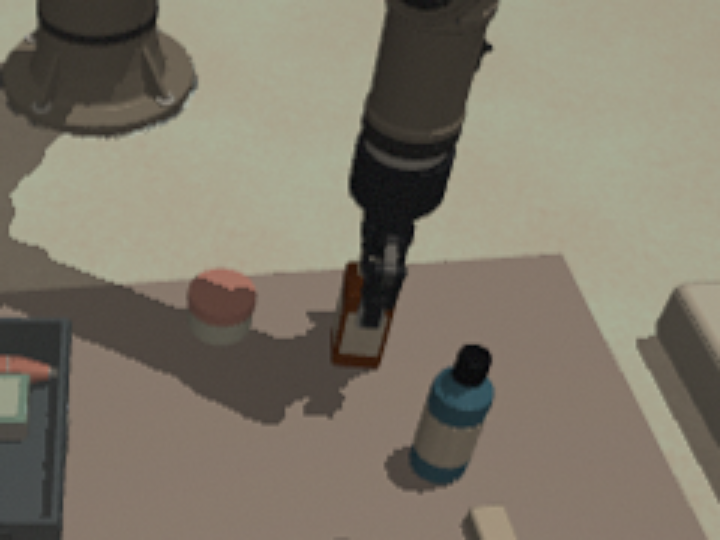

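>>> play_rows([
  [0,0,-0.01],
  [0,0,-0.025],
  [0,0,-0.03],
  [0,0,-0.03],
  [0,0,-0.015],
  [0,0,0],
  [0,0,0],
], fingers=[200,200,200,200,200,200,200], spin=[0,0,0,0,0,-3.4,-3.4])

```text
clock: 12.0
tool_pos: [0.4627, 0.1977, 0.1671]
tcp_rot: [2.336, 2.099, 0.002]
wrist_force: [0.2, -0.1, -2.5]
grip_width: 0.0438
```

```bash
python3 -c "
from h import *
go(.05,.15,.165,CA+90)
st,im,d=snap('scene','s8.png');cv2.imwrite('pics/s8z.png',cv2.resize(im[60:240,250:490],None,fx=3,fy=3))"
```

```text
t 12.0 tool [0.4627 0.1977 0.1671] case [-0.1288  0.3438] ang 83.87 tilt [-0.      0.0016 -1.    ] F [ 0.2 -0.1 -2.5] w 0.0438 q [ 0.08  0.25 -0.66  1.94  0.18  1.01 -0.76]
spin 0.09 shift after spin [-0.1938  0.1788  0.0024] before spin [-0.194   0.1785  0.0024]
```

View pics/s8z.png

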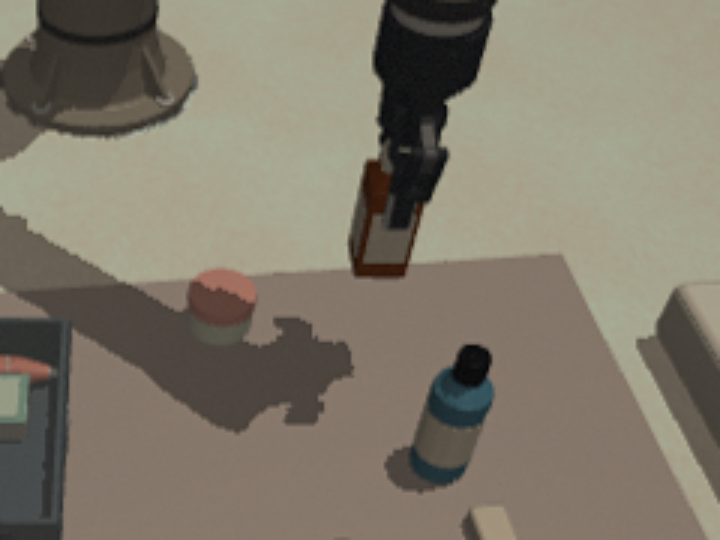

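Bottle lifted upright in the grip. I'll carry it to just outside the +y wall.

>>> play_rows([
  [-0.028,0.026,0],
  [-0.028,0.026,0],
  [-0.028,0.026,0],
  [-0.028,0.026,0],
  [-0.028,0.026,0],
  [-0.028,0.026,0],
  [-0.026,0.022,0],
  [0,0,0],
], fingers=[200,200,200,200,200,200,200,200], spin=[0,0,0,0,0,0,0,0])

```text
clock: 12.85
tool_pos: [0.6203, -0.0218, 0.1655]
tcp_rot: [2.347, 2.083, -0.003]
wrist_force: [-0.9, 0.1, -1.7]
grip_width: 0.0438
```

```bash
python3 -c "
from h import *
go(.05,.14,.09,CA+90)"
```

```text
t 12.85 tool [ 0.6203 -0.0218  0.1655] case [0.0516 0.1426] ang 83.17 tilt [-0.0035  0.0012 -1.    ] F [-0.9  0.1 -1.7] w 0.0438 q [ 0.35  0.44 -0.51  1.67  0.24  1.09 -0.35]
spin -0.62 shift after spin [-0.0023 -0.0017  0.0755] before spin [-0.0024 -0.0017  0.0755]
```

>>> play_rows([
  [0,-0.001,0.025],
  [0,0,0.025],
  [0,0,0.02],
  [0,0,0.005],
  [0,0,0],
], fingers=[200,200,200,200,200], spin=[-0.5,0,0,0,0], force=25)

```text
clock: 13.35
tool_pos: [0.6163, -0.0142, 0.0905]
tcp_rot: [-2.329, -2.106, 0.002]
wrist_force: [0.4, -0.9, -2.8]
grip_width: 0.0437
```

```bash
python3 -c "
from h import *
go(.05,.10,.09,CA+90)
st,im,d=snap('scene','s9.png');cv2.imwrite('pics/s9z.png',cv2.resize(im[100:260,150:370],None,fx=3.5,fy=3.5))"
```

```text
t 13.35 tool [ 0.6163 -0.0142  0.0905] case [0.0469 0.1498] ang 84.23 tilt [-1.e-04 -2.e-03 -1.e+00] F [ 0.4 -0.9 -2.8] w 0.0437 q [ 0.33  0.52 -0.5   1.75  0.29  0.96 -0.39]
spin 0.44 shift after spin [-0.0498  0.0031  0.0005] before spin [-0.0498  0.0027  0.0005]
```

View pics/s9z.png

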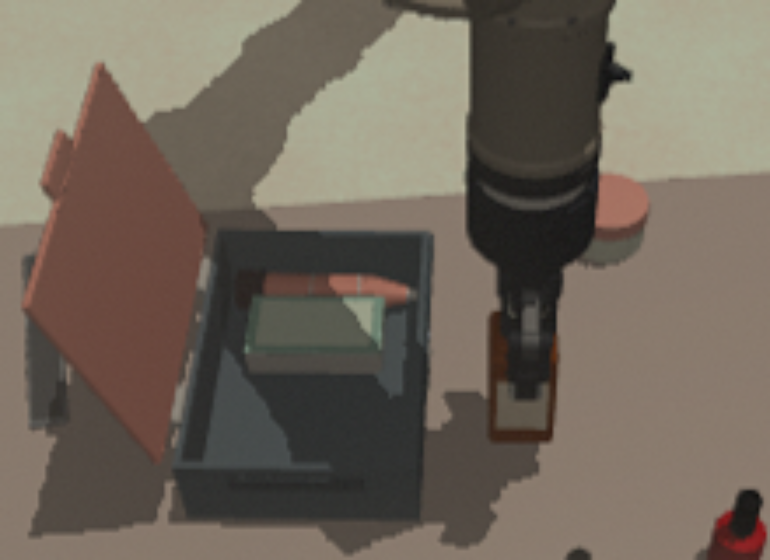

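>>> play_rows([
  [-0.02,0.002,0],
  [-0.016,0.001,0],
  [-0.01,0,0],
  [-0.008,0,0],
  [-0.008,0,0],
  [-0.008,0,0],
  [-0.008,0,0],
  [0,0,0],
], fingers=[200,200,200,200,200,200,200,200], spin=[0.4,0,0,0,0,0,0,0])

```text
clock: 14.2
tool_pos: [0.6136, -0.0889, 0.0935]
tcp_rot: [-2.337, -2.098, -0.011]
wrist_force: [0.4, 5.9, 4.0]
grip_width: 0.0434
```

```bash
python3 -c "
from h import *
go(.05,.0,.09,CA+90)
st,im,d=snap('scene','s10.png');cv2.imwrite('pics/s10z.png',cv2.resize(im[100:260,150:370],None,fx=3.5,fy=3.5))"
```

```text
t 14.2 tool [ 0.6136 -0.0889  0.0935] case [0.0523 0.0752] ang 83.83 tilt [ 0.0058  0.0035 -1.    ] F [0.4 5.9 4. ] w 0.0434 q [ 0.44  0.51 -0.48  1.74  0.28  0.95 -0.26]
spin 0.05 shift after spin [-0.0752 -0.0023  0.0031] before spin [-0.0752 -0.0024  0.0031]
```

View pics/s10z.png

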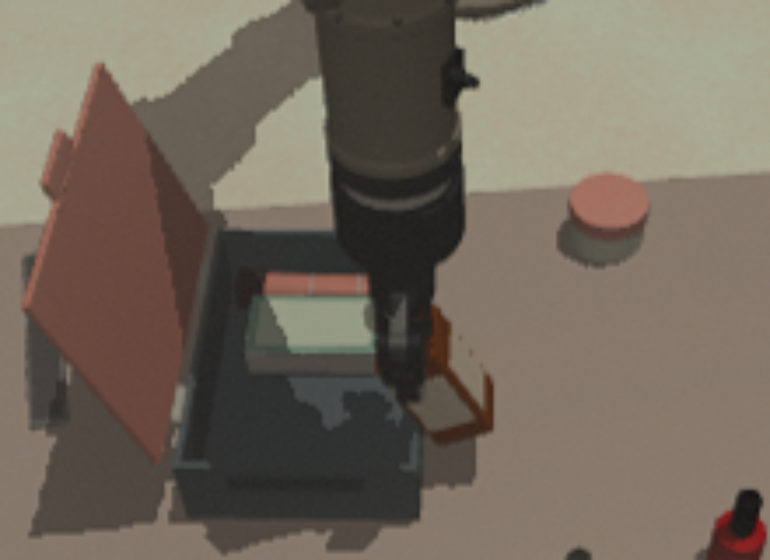

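The bottle is pivoting on the rim as planned, cap towards the case. I'll continue.

>>> play_rows([
  [-0.008,0,0],
  [-0.008,0,0],
  [-0.008,0,0],
  [-0.008,0,0],
  [-0.008,0,0],
  [-0.008,0,0],
  [-0.008,0,0],
  [0,0,0],
], fingers=[200,200,200,200,200,200,200,200], spin=[0,0,0,0,0,0,0,0])

```text
clock: 15.05
tool_pos: [0.607, -0.1472, 0.0926]
tcp_rot: [2.339, 2.097, 0.006]
wrist_force: [0.8, 2.8, 4.0]
grip_width: 0.0435
```

```bash
python3 -c "
from h import *
go(.05,.0,.09,CA+90)
st,im,d=snap('scene','s11.png');cv2.imwrite('pics/s11z.png',cv2.resize(im[100:260,150:370],None,fx=3.5,fy=3.5))"
```

```text
t 15.05 tool [ 0.607  -0.1472  0.0926] case [0.052  0.0165] ang 83.75 tilt [ 0.0025  0.0026 -1.    ] F [0.8 2.8 4. ] w 0.0435 q [ 0.52  0.52 -0.47  1.73  0.28  0.96 -0.16]
spin -0.03 shift after spin [-0.0165 -0.002   0.0026] before spin [-0.0165 -0.002   0.0026]
```

View pics/s11z.png

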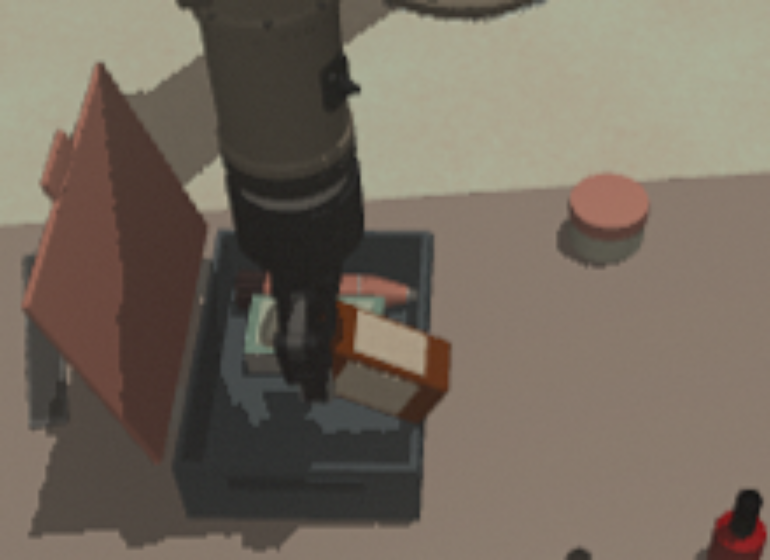

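>>> play_rows([
  [0,0,-0.01],
  [0,0,-0.01],
  [-0.01,-0.001,0],
  [-0.012,0,0],
  [-0.01,0,0],
  [0,0,0],
  [0,0,0],
], fingers=[200,200,200,200,200,200,200], spin=[0,0,0,0,0,0,0])

```text
clock: 15.8
tool_pos: [0.601, -0.1802, 0.1108]
tcp_rot: [-2.339, -2.097, 0.001]
wrist_force: [0.0, 0.4, -1.7]
grip_width: 0.0437
```

```bash
python3 -c "
from h import *
go(.05,-.016,.05,CA+90)
st,im,d=snap('scene','s12.png');cv2.imwrite('pics/s12z.png',cv2.resize(im[100:260,150:370],None,fx=3.5,fy=3.5))"
```

```text
t 15.8 tool [ 0.601  -0.1802  0.1108] case [ 0.0496 -0.0169] ang 83.75 tilt [ 2.e-04 -8.e-04 -1.e+00] F [ 0.   0.4 -1.7] w 0.0437 q [ 0.57  0.5  -0.47  1.7   0.26  1.   -0.1 ]
spin -0.03 shift after spin [0.0009 0.0004 0.0608] before spin [0.0009 0.0004 0.0608]
```

View pics/s12z.png

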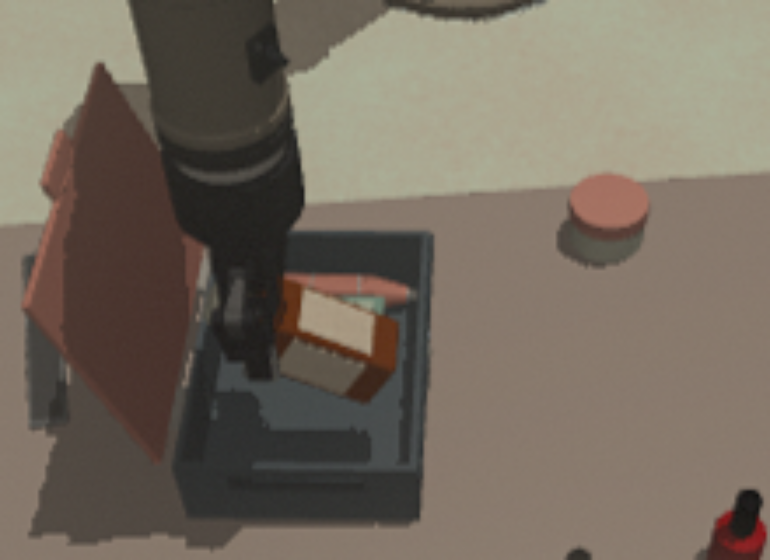

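Held at about 65° over the case, clear of the wall. I'll lower it.

>>> play_rows([
  [0,0,0.02],
  [0,0,0.02],
  [0,0,0.015],
  [0,0,0.01],
  [0,0,0.006],
  [0,0,0.006],
  [0,0,0.006],
  [0,0,0],
], fingers=[200,200,200,200,200,200,200,200], spin=[0,0,0,0,0,0,0,0])

```text
clock: 16.65
tool_pos: [0.6025, -0.1828, 0.0302]
tcp_rot: [2.336, 2.094, -0.002]
wrist_force: [-1.8, -2.6, 4.0]
grip_width: 0.0434
```

```bash
python3 -c "
from h import *
go(.05,-.016,.008,CA+90)
st,im,d=snap('scene','s13.png');cv2.imwrite('pics/s13z.png',cv2.resize(im[100:260,150:370],None,fx=3.5,fy=3.5))"
```

```text
t 16.65 tool [ 0.6025 -0.1828  0.0302] case [ 0.0514 -0.0193] ang 83.73 tilt [-0.004   0.0025 -1.    ] F [-1.8 -2.6  4. ] w 0.0434 q [ 0.54  0.6  -0.43  1.75  0.32  0.85 -0.15]
spin -0.05 shift after spin [ 0.0034 -0.0014  0.0222] before spin [ 0.0034 -0.0014  0.0222]
```

View pics/s13z.png

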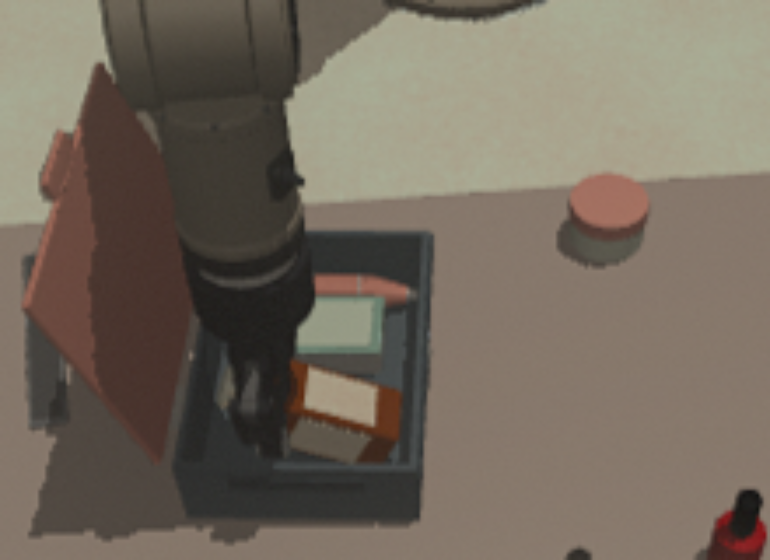

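>>> play_rows([
  [0,0,0.004],
  [0,0,0.004],
  [0,0,0.004],
  [0,0,0.003],
  [0,0,0.003],
  [0,0,0],
], fingers=[200,200,200,200,200,200], spin=[0,0,0,0,0,0])

```text
clock: 17.3
tool_pos: [0.6041, -0.1828, 0.0128]
tcp_rot: [2.335, 2.091, 0.002]
wrist_force: [-0.9, -4.5, 5.9]
grip_width: 0.0438
```

```bash
cat > botpose.py <<'E'
from h import *
go(.05,-.016,.008,CA+90)
for cam in ('scene','top'):
    st,im,d=snap(cam,'bp.png');K,C=T(cam);P=cloud(K,C,d);r=bot.regions_of('bottle_center',cam)
    if cam=='scene': cv2.imwrite('pics/bpz%d.png'%(100*st['clock']),cv2.resize(im[100:260,150:370],None,fx=3.5,fy=3.5)); print('bpz%d'%(100*st['clock']))
    if not r: print(cam,'none');continue
    Q=P[r[0]['pixels']];c=w2c(Q);
    print(cam,len(Q),'casexy',c.min(0).round(3),c.max(0).round(3),'z',np.percentile(Q[:,2],[50,99]).round(4))
    k=Q[:,2]>.036
    if k.sum()>20:
        A=np.c_[c[k],np.ones(k.sum())];s=np.linalg.lstsq(A,Q[k,2],rcond=None)[0];print(' top plane slope',s.round(3),k.sum())
E
python3 botpose.py
```

```text
t 17.3 tool [ 0.6041 -0.1828  0.0128] case [ 0.053  -0.0191] ang 83.7 tilt [-0.0035  0.006  -1.    ] F [-0.9 -4.5  5.9] w 0.0438 q [ 0.54  0.62 -0.42  1.76  0.34  0.82 -0.16]
spin -0.09 shift after spin [ 0.0032 -0.003   0.0048] before spin [ 0.0031 -0.003   0.0048]
bpz1730
scene 754 casexy [-0.016 -0.055] [0.608 0.129] z [0.0527 0.0819]
 top plane slope [ 1.147 -0.088 -0.013] 634
top 481 casexy [-0.182 -0.003] [0.087 0.109] z [0.0544 0.064 ]
 top plane slope [-1.848  0.4    0.134] 454
```

View pics/bpz1730.png

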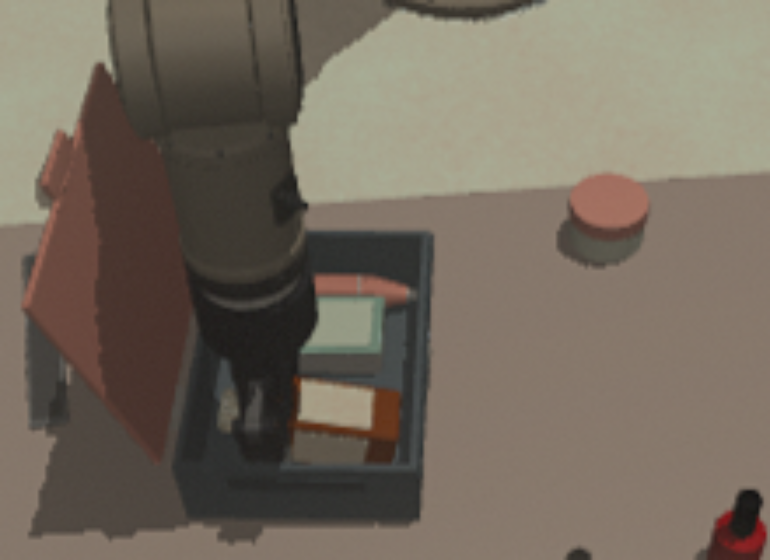

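```bash
python3 - <<'E'
from h import *
# median-based top face profile from top camera at case x 0.035..0.07
K,C=T('top');im,d=bot.read_camera('top');P=cloud(K,C,d).reshape(-1,3);c=w2c(P)
for y0 in np.arange(-.08,.085,.01):
    m=(abs(c[:,0]-.05)<.015)&(abs(c[:,1]-y0)<.005)
    z=P[m,2];print(round(y0,3),m.sum(),np.percentile(z,[10,50,90]).round(4) if m.sum() else '')
E
```

```text
-0.08 0 
-0.07 0 
-0.06 19 [0.4069 0.414  0.4162]
-0.05 93 [0.0898 0.4096 0.4148]
-0.04 84 [0.395  0.4064 0.413 ]
-0.03 59 [0.3887 0.4081 0.4169]
-0.02 62 [0.3883 0.4095 0.4189]
-0.01 72 [0.3881 0.4069 0.4161]
-0.0 91 [0.0625 0.4005 0.4099]
0.01 115 [0.0601 0.3887 0.4092]
0.02 230 [0.0582 0.2238 0.4049]
0.03 156 [0.0559 0.3603 0.385 ]
0.04 48 [0.0523 0.0549 0.0591]
0.05 44 [0.0497 0.0521 0.0547]
0.06 46 [0.0465 0.0501 0.0524]
0.07 48 [0.0032 0.0075 0.0472]
0.08 49 [0.0013 0.0581 0.0632]
```

The bottle still leans about 13° (top face z 0.0625 at y=0, 0.050 at y=0.06). I'll lower further, watching the force.

>>> play_rows([
  [0,0,0.003],
  [0,0,0.003],
  [0,-0.001,0.002],
  [0,0,0],
], fingers=[200,200,200,200], spin=[0,0,0,0])

```text
clock: 17.95
tool_pos: [0.6047, -0.1821, 0.0114]
tcp_rot: [2.331, 2.09, 0.003]
wrist_force: [-17.3, -1.4, 42.9]
grip_width: 0.0435
```

```bash
cat > prof.py <<'E'
from h import *
go(.05,-.016,.004,CA+90)
st,im,d=snap('top','pf.png');K,C=T('top');P=cloud(K,C,d).reshape(-1,3);c=w2c(P)
m=(abs(c[:,0]-.052)<.014)&(c[:,1]>.0)&(c[:,1]<.06)&(P[:,2]<.075)&(P[:,2]>.04)
s=np.polyfit(c[m,1],P[m,2],1);print(m.sum(),'slope',s.round(4),'z at y=.06',np.polyval(s,.06),'at -.02',np.polyval(s,-.02))
E
python3 prof.py
```

```text
t 17.95 tool [ 0.6047 -0.1821  0.0114] case [ 0.0535 -0.0184] ang 83.75 tilt [-0.0054  0.009  -0.9999] F [-17.3  -1.4  42.9] w 0.0435 q [ 0.53  0.63 -0.42  1.76  0.34  0.82 -0.16]
spin -0.03 shift after spin [ 0.0025 -0.0036  0.0073] before spin [ 0.0025 -0.0036  0.0073]
235 slope [-0.1984  0.062 ] z at y=.06 0.050136152004885054 at -.02 0.06600579737304603
```

Force jumped to 43 N with a -x component, so the outer finger linkage is probably on the +x rim. I'll back off and shift towards case -x.

>>> play_rows([
  [0,0,-0.006],
  [0,0,-0.002],
  [0,-0.006,0],
  [0,-0.006,0],
  [0,0,0],
], fingers=[200,200,200,200,200], spin=[0,0,0,0,0])

```text
clock: 18.5
tool_pos: [0.5894, -0.1775, 0.0109]
tcp_rot: [2.337, 2.098, 0.004]
wrist_force: [1.8, 0.1, 6.4]
grip_width: 0.0437
```

```bash
python3 prof.py; python3 -c "
from h import *
st,im,d=snap('wrist','w14.png')"
```

```text
t 18.5 tool [ 0.5894 -0.1775  0.0109] case [ 0.0378 -0.0155] ang 83.81 tilt [ 9.0e-04  2.3e-03 -1.0e+00] F [1.8 0.1 6.4] w 0.0437 q [ 0.54  0.61 -0.43  1.8   0.33  0.81 -0.16]
spin 0.03 shift after spin [-0.0005  0.0122  0.007 ] before spin [-0.0005  0.0122  0.007 ]
162 slope [-0.1858  0.0616] z at y=.06 0.05045403638639337 at -.02 0.06531457605367345
```

View pics/w14.png

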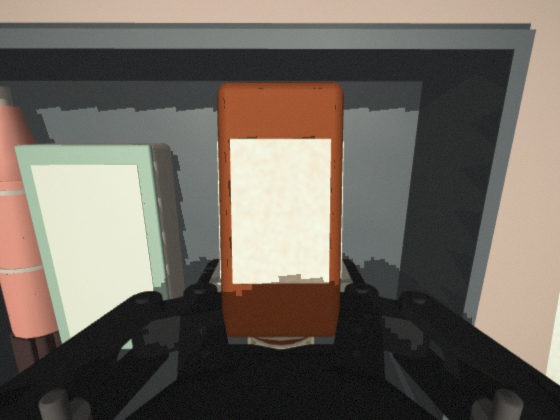

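The picture shows the bottle held centrally with gaps on both sides: tin edge at column 180, right wall at 420–500. The load is gone, so I'll lower in small steps.

>>> play_rows([
  [0,0,0.002],
  [0,0,0.002],
  [0,0,0],
  [0,0,0],
], fingers=[200,200,200,200], spin=[0,0,0,0])

```text
clock: 19.0
tool_pos: [0.5888, -0.1789, 0.0065]
tcp_rot: [2.337, 2.097, -0.0]
wrist_force: [1.8, -3.2, 3.7]
grip_width: 0.0435
```

```bash
python3 prof.py
```

```text
t 19.0 tool [ 0.5888 -0.1789  0.0065] case [ 0.0374 -0.017 ] ang 83.8 tilt [-8.e-04  9.e-04 -1.e+00] F [ 1.8 -3.2  3.7] w 0.0435 q [ 0.54  0.61 -0.42  1.8   0.34  0.8  -0.16]
spin 0.02 shift after spin [0.001  0.0126 0.0025] before spin [0.001  0.0126 0.0025]
163 slope [-0.1333  0.058 ] z at y=.06 0.05004035050807294 at -.02 0.060704084759212275
```

>>> play_rows([
  [0,0,0.002],
  [0,0,0.002],
  [0,0,0.001],
  [0,0,0],
], fingers=[200,200,200,200], spin=[0,0,0,0])

```text
clock: 19.45
tool_pos: [0.5888, -0.1799, 0.0031]
tcp_rot: [2.337, 2.096, -0.003]
wrist_force: [-1.7, -2.8, 15.2]
grip_width: 0.0435
```

```bash
python3 prof.py
```

```text
t 19.45 tool [ 0.5888 -0.1799  0.0031] case [ 0.0375 -0.0179] ang 83.79 tilt [-2.7e-03  5.0e-04 -1.0e+00] F [-1.7 -2.8 15.2] w 0.0435 q [ 0.54  0.62 -0.42  1.8   0.34  0.8  -0.16]
spin 0.0 shift after spin [ 0.0019  0.0125 -0.0009] before spin [ 0.0019  0.0125 -0.0009]
165 slope [-0.0935  0.0554] z at y=.06 0.049746833666290645 at -.02 0.05722869941817623
```

The tilt is now only 5° and the fingertips are about on the floor. I'll open gently; the rest is a drop of about 5 mm at the middle.

>>> play_rows([
  [0,0,-0.001],
  [0,0,0],
  [0,0,0],
  [0,0,0],
  [0,0,0],
  [0,0,0],
  [0,0,0],
  [0,0,0],
], fingers=[140,130,126,123,120,117,114,110], spin=[0,0,0,0,0,0,0,0], force=20)

```text
clock: 20.3
tool_pos: [0.5879, -0.1789, 0.0023]
tcp_rot: [2.337, 2.099, -0.003]
wrist_force: [-0.3, -3.5, 6.0]
grip_width: 0.0488
```

```bash
python3 prof.py
```

```text
t 20.3 tool [ 0.5879 -0.1789  0.0023] case [ 0.0365 -0.017 ] ang 83.85 tilt [-0.0014 -0.001  -1.    ] F [-0.3 -3.5  6. ] w 0.0488 q [ 0.54  0.62 -0.42  1.8   0.34  0.79 -0.16]
spin 0.07 shift after spin [ 0.001   0.0135 -0.0017] before spin [ 0.001   0.0135 -0.0017]
163 slope [-0.0133  0.0498] z at y=.06 0.04902347020507789 at -.02 0.05008817170794133
```

The bottle lies flat (top at 0.049). I'll open a little more and rise.

>>> play_rows([
  [0,0,-0.001],
  [0,0,-0.002],
  [0,0,-0.01],
  [0,0,-0.02],
  [0,0,-0.04],
  [0,0,-0.045],
  [0,0,-0.05],
  [0,0,-0.05],
], fingers=[100,90,90,90,90,90,90,90], spin=[0,0,0,0,0,0,0,0])

```text
clock: 21.15
tool_pos: [0.5878, -0.1775, 0.2224]
tcp_rot: [-2.336, -2.099, 0.001]
wrist_force: [1.2, -1.0, -0.6]
grip_width: 0.055
```

```bash
python3 -c "
from h import *
go(-.0,.0,.30,CA+90)
st,im,d=snap('wrist','w15.png')
K,C=T('wrist',st);P=cloud(K,C,d)
for n in('bottle_center','tin_center','handpiece_center'):
  r=bot.regions_of(n,'wrist')
  if r:
    Q=P[r[0]['pixels']];c=w2c(Q);k=(abs(c)<.12).all(1);Q=Q[k];c=c[k];print(n,len(Q),cv2.minAreaRect((c*1000).astype(np.float32)),np.percentile(Q[:,2],[50,98]))
x=P.reshape(-1,3);c=w2c(x);m=(abs(c[:,0])<.1)&(abs(c[:,1])<.07)&(x[:,2]<.12);print('max z in case',np.percentile(x[m,2],[50,99,99.9]))
"
```

```text
t 21.15 tool [ 0.5878 -0.1775  0.2224] case [ 0.0362 -0.0156] ang 83.89 tilt [ 3.e-04 -9.e-04 -1.e+00] F [ 1.2 -1.  -0.6] w 0.055 q [ 0.61  0.38 -0.5   1.63  0.19  1.19 -0.04]
spin 0.11 shift after spin [ 0.0157 -0.0362 -0.0776] before spin [ 0.0157 -0.0362 -0.0776]
bottle_center 4013 ((37.29179000854492, 3.3332366943359375), (123.72152709960938, 50.61894989013672), 89.00392150878906) [0.04885111 0.05072883]
tin_center 4394 ((-18.850326538085938, 0.477142333984375), (106.13777160644531, 109.00956726074219), 89.42906188964844) [0.03117542 0.0329264 ]
handpiece_center 2359 ((-41.513675689697266, -4.8523712158203125), (138.20925903320312, 135.76258850097656), 81.16041564941406) [0.0299494  0.03425094]
max z in case [0.02919201 0.05031143 0.05099876]
```

View pics/w15.png

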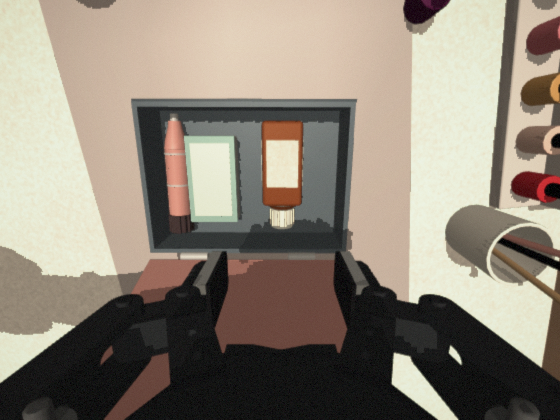

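All three items lie in the case, and the highest point is 0.051, below the 0.061 rim. Now for the lid: I'll close the fingers, go over it and come down behind.

>>> play_rows([
  [0,0,-0.04],
  [0,0,-0.04],
  [-0.04,-0.008,0],
  [-0.04,-0.008,0],
  [-0.04,-0.008,0],
  [-0.04,-0.008,0],
  [-0.03,-0.004,0],
  [0,0,0],
], fingers=[255,255,255,255,255,255,255,255], spin=[0,0,0,0,0,0,0,0])

```text
clock: 22.15
tool_pos: [0.528, -0.3692, 0.2971]
tcp_rot: [-2.345, -2.085, 0.008]
wrist_force: [-0.5, -0.1, -0.4]
grip_width: 0.0001
```

```bash
python3 -c "
from h import *
bot.read_camera('wrist')
go(0,-.20,.20,CA+90)
st,im,d=snap('scene','s16.png');cv2.imwrite('pics/s16z.png',cv2.resize(im[60:260,100:320],None,fx=3,fy=3))
K,C=T('scene');P=cloud(K,C,d);r=bot.regions_of('lid','scene');L=P[r[0]['pixels']];c=w2c(L);k=(L[:,2]>.08)&(L[:,2]<.25)&(abs(c[:,0])<.11);A=np.arctan2(L[k,2]-.061,c[k,1]+.084);print(np.percentile(A,[20,50,80]))"
```

```text
t 22.2 tool [ 0.5298 -0.3656  0.2974] case [-0.0011 -0.2089] ang 83.54 tilt [ 0.0015 -0.0049 -1.    ] F [ 0.2  0.5 -0.5] w -0.0004 q [ 0.85  0.38 -0.43  1.45  0.16  1.36  0.3 ]
spin -0.24 shift after spin [0.0088 0.0016 0.0974] before spin [0.0088 0.0016 0.0974]
[1.87047392 1.87705624 1.88536266]
```

View pics/s16z.png

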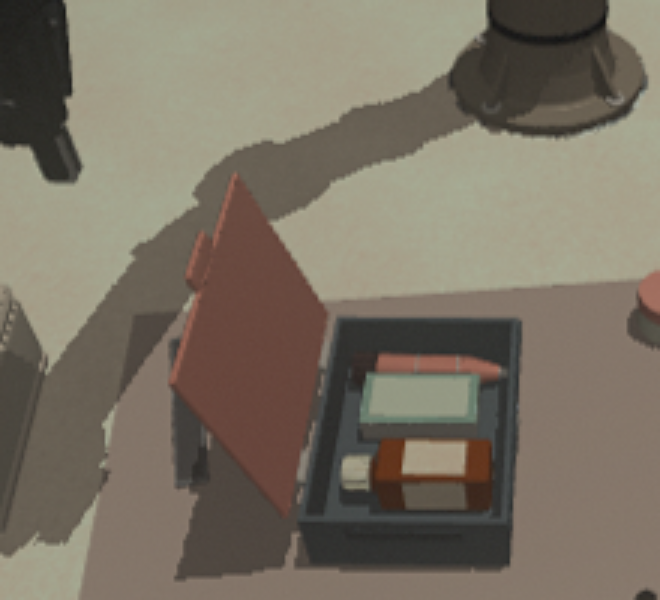

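Lid angle 1.877, and the tool is behind it. I'll descend, then push.

>>> play_rows([
  [0,0,0.03],
  [0,0,0.035],
  [0,0,0.03],
  [0.01,0,0],
  [0.015,0,0],
  [0.015,0,0],
  [0.015,0,0],
  [0.012,0,0],
], fingers=[255,255,255,255,255,255,255,255], spin=[0,0,0,0,0,0,0,0])

```text
clock: 23.1
tool_pos: [0.541, -0.2961, 0.2078]
tcp_rot: [2.332, 2.096, 0.0]
wrist_force: [0.0, -4.0, 2.8]
grip_width: 0.0001
```

```bash
cat > lid.py <<'E'
from h import *
import sys
go(0,float(sys.argv[1]),float(sys.argv[2]),CA+90)
st,im,d=snap('scene','lid.png');cv2.imwrite('pics/lid%d.png'%(100*st['clock']),cv2.resize(im[60:260,100:320],None,fx=3,fy=3));print('lid%d.png'%(100*st['clock']))
K,C=T('scene');P=cloud(K,C,d);r=bot.regions_of('lid','scene')
if r:
    L=P[r[0]['pixels']];c=w2c(L);k=(L[:,2]>.055)&(L[:,2]<.25)&(abs(c[:,0])<.11)&(c[:,1]>-.08);A=np.arctan2(L[k,2]-.061,c[k,1]+.084);print('lid',k.sum(),np.percentile(A,[20,50,80]).round(3) if k.sum() else '')
E
python3 lid.py -.101 .2
```

```text
t 23.1 tool [ 0.541  -0.2961  0.2078] case [ 0.0025 -0.1387] ang 83.9 tilt [-0.0037  0.0042 -1.    ] F [ 0.  -4.   2.8] w 0.0001 q [ 0.77  0.38 -0.45  1.64  0.18  1.15  0.18]
spin 0.12 shift after spin [ 0.0377 -0.0026  0.0077] before spin [ 0.0377 -0.0025  0.0077]
lid2310.png
lid 0
```

Contact at 4 N. I'll push on over the top.

>>> play_rows([
  [0.013,0,0.002],
  [0.013,0,0.002],
  [0.012,0,0.003],
  [0.012,0,0.002],
  [0.012,0,0.003],
  [0.011,0,0.003],
  [0.011,0,0.004],
  [0,0,0],
], fingers=[255,255,255,255,255,255,255,255], spin=[0,0,0,0,0,0,0,0])

```text
clock: 24.0
tool_pos: [0.5484, -0.2096, 0.1851]
tcp_rot: [-2.332, -2.101, -0.001]
wrist_force: [-0.8, 0.7, 0.3]
grip_width: 0.0001
```

```bash
python3 lid.py -.033 .181
```

```text
t 24.0 tool [ 0.5484 -0.2096  0.1851] case [ 0.0005 -0.0518] ang 84.04 tilt [ 0.0026 -0.0019 -1.    ] F [-0.8  0.7  0.3] w 0.0001 q [ 0.68  0.36 -0.48  1.73  0.18  1.1   0.03]
spin 0.26 shift after spin [ 0.0188 -0.0005  0.0041] before spin [ 0.0188 -0.0005  0.0041]
lid2400.png
lid 678 [1.219 1.24  1.281]
```

>>> play_rows([
  [0.01,0,0.002],
  [0.009,0,0.003],
  [0.01,0,0.006],
  [0.01,0,0.007],
  [0.009,0,0.008],
  [0.008,0,0.009],
  [0.008,0,0.009],
  [0.008,0,0.009],
], fingers=[255,255,255,255,255,255,255,255], spin=[0,0,0,0,0,0,0,0])

```text
clock: 24.9
tool_pos: [0.5567, -0.1408, 0.1325]
tcp_rot: [2.337, 2.099, 0.0]
wrist_force: [0.8, -2.2, 1.0]
grip_width: -0.0002
```

```bash
python3 lid.py .04 .102
```

```text
t 24.9 tool [ 0.5567 -0.1408  0.1325] case [0.0013 0.0174] ang 83.86 tilt [-4.e-04  8.e-04 -1.e+00] F [ 0.8 -2.2  1. ] w -0.0002 q [ 0.57  0.39 -0.5   1.82  0.22  0.98 -0.13]
spin 0.08 shift after spin [ 0.0226 -0.0013  0.0305] before spin [ 0.0226 -0.0013  0.0305]
lid2490.png
lid 3185 [0.576 0.613 0.709]
```

>>> play_rows([
  [0.008,0,0.01],
  [0.007,0,0.01],
  [0.006,0,0.011],
  [0.005,0,0.011],
  [0.003,0,0.011],
  [0,0,0.01],
  [0,0,0.005],
  [0,0,0.002],
], fingers=[255,255,255,255,255,255,255,255], spin=[0,0,0,0,0,0,0,0])

```text
clock: 25.8
tool_pos: [0.5594, -0.111, 0.0667]
tcp_rot: [-2.336, -2.098, 0.002]
wrist_force: [-13.6, 2.9, 40.2]
grip_width: 0.0003
```

```bash
python3 lid.py .05 .062
```

```text
t 25.8 tool [ 0.5594 -0.111   0.0667] case [0.0008 0.0474] ang 83.84 tilt [-0.     -0.0022 -1.    ] F [-13.6   2.9  40.2] w 0.0003 q [ 0.5   0.47 -0.48  1.88  0.28  0.86 -0.23]
spin 0.06 shift after spin [ 0.0026 -0.0008  0.0047] before spin [ 0.0026 -0.0008  0.0047]
lid2580.png
lid 4064 [0.043 0.085 0.188]
```

Force 40 N with the tip at 0.0667, so the lid is on the rim. I'll retreat and verify.

>>> play_rows([
  [0,0,-0.01],
  [0,0,-0.03],
  [0,0,-0.04],
  [-0.03,0,-0.03],
  [-0.045,0,0],
  [-0.045,0,0],
  [-0.045,0,0],
  [0,0,0],
], fingers=[255,255,255,255,255,255,255,255], spin=[0,0,0,0,0,0,0,0])

```text
clock: 26.7
tool_pos: [0.5386, -0.286, 0.1722]
tcp_rot: [2.349, 2.083, -0.007]
wrist_force: [-0.3, -0.3, -0.7]
grip_width: -0.0
```

```bash
python3 - <<'E'
from h import *
go(0,-.1,.2,CA+90)
for cam in('scene','top'):
    st,im,d=snap(cam,'f_%s.png'%cam);K,C=T(cam);P=cloud(K,C,d).reshape(-1,3);c=w2c(P)
    m=(abs(c[:,0])<.105)&(c[:,1]>-.07)&(c[:,1]<.07)&(P[:,2]>.04)&(P[:,2]<.1)
    s=np.linalg.lstsq(np.c_[c[m],np.ones(m.sum())],P[m,2],rcond=None)[0];print(cam,m.sum(),'slope x,y,const',s.round(4),np.percentile(P[m,2],[5,50,95]).round(4))
    for n in('cleanser','polish_red','polish_plum','gel_tub','file','dust_brush'):
        for q in bot.spot_point(n,cam)[:1]:
            u,v=q['xy'];r=C[:3,:3]@np.array([(u-K[0,2])/K[0,0],-(v-K[1,2])/K[1,1],-1]);o=C[:3,3];print(n,round(q['score'],2),(o-r*o[2]/r[2])[:2].round(3))
E
```

```text
t 26.7 tool [ 0.5386 -0.286   0.1722] case [-0.001  -0.1288] ang 83.13 tilt [-0.0046 -0.0017 -1.    ] F [-0.3 -0.3 -0.7] w -0.0 q [ 0.76  0.4  -0.44  1.69  0.2   1.09  0.13]
spin -0.65 shift after spin [ 0.0287  0.0009 -0.028 ] before spin [ 0.0287  0.0006 -0.028 ]
scene 3744 slope x,y,const [-0.0007 -0.0015  0.0676] [0.0652 0.0676 0.0699]
cleanser 0.92 [0.591 0.232]
polish_red 0.57 [0.727 0.113]
polish_plum 0.8 [0.751 0.005]
gel_tub 0.72 [0.41  0.081]
file 0.57 [ 0.47  -0.356]
top 4735 slope x,y,const [-0.0003  0.0009  0.0685] [0.0651 0.0685 0.0719]
cleanser 0.56 [0.593 0.229]
polish_red 0.46 [0.727 0.124]
polish_plum 0.73 [ 0.481 -0.367]
gel_tub 0.72 [0.415 0.083]
file 0.77 [ 0.478 -0.357]
dust_brush 0.87 [0.721 0.259]
```

View pics/f_scene.png

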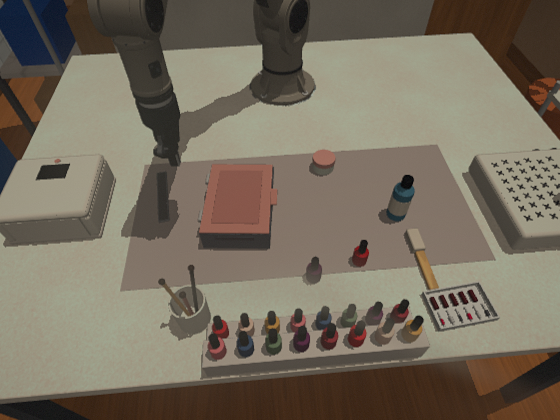

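The lid lies flat at 0.068 with a slope under 0.002 rad, the tool touches nothing, and the other things stand where they were. Handing in.

```bash
python3 -c "
from plant import bot
print(bot.sign_off())"
```

```text
the job is handed in; nothing more can be done
None
```

The manicure kit case is packed and its lid shut. I handed the job in at about 27 s of the 69 s allowed; no verdict was reported.

**What I did**
- I pushed the tin and handpiece together against the -x wall.
- I gripped the bottle and tipped it by pivoting it on the +y rim while it was held. Then I lowered it and laid it flat beside them with the cap towards the hinge.
- I swung the lid over with the closed fingers and pressed it down.

**Last checks**
- **Lid:** both cameras show it level at z of about 0.068, with a slope under 0.002 rad.
- **Contents:** before closing, the bottle's top face was level at z = 0.049, and nothing in the case was higher than 0.051, below the 0.061 rim.
- **Tool:** it is clear of everything, with under 1 N on the wrist.
- **Other things on the table:** all matched their starting positions to within about 15 mm, which is the networks' noise. I have no measured start for the plum polish, so for that one I only have the pictures. One plum polish reading from the top camera fell on the nail file; the scene camera and the picture show the bottle in place.

**Force peaks**
- While I lowered the bottle, the wrist force rose briefly to about 46 N. A finger linkage had probably touched the +x rim, so I backed off and shifted over. I could not tell which part carried that load, and the gripper's body is limited to 40 N.
- Pressing the lid down peaked at about 43 N, through the fingertips.

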